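# Turn a box shell over and load it in the welding jig against its sensor pin

### The arm

A 6-joint arm with a two-finger parallel gripper is mounted at the origin on the work surface. World frame = base frame: x ahead of the robot, y to its left, z up, the work surface at z = 0. Lengths are in m, angles in rad, forces in N, time in s.
With the tool pointing down it reaches from about 0.3 to 0.75 m from the base axis. Payload 8.5 kg.
Tool frame: the origin (TCP) lies at the very end of the fingers, on their centre line; the grasp point (between the pads) lies robot.grip_depth behind it (robot.grip_depth is the distance from the TCP to the grasp point, in m); z points along the fingers, y is the line along which they close (so a half turn about z gives the same grasp; the last joint's range is limited). The gripper opens to 85 mm and grips with 20 to 120 N. Pads are 22 mm wide; open, the fingers measure 114 mm over their backs; the gripper's body (76 mm by 85 mm) begins 54 mm behind the grasp point. The pads swing forward as they close: fully open they stand 13 mm farther back than shut.
Start: joints at [-1.335, 0.381, 1.297, -0, 1.464, -0.215], TCP at [0.24, -0.495, 0.231] pointing down, gripper open.
Joint ranges: [-3.11, 3.11], [-0.89, 2.33], [0.22, 2.48], [-1.42, 4.56], [0.17, 2.85], [-2.88, 2.88]. Speed limits (rad/s): [2.39, 2.39, 3.14, 3.14, 3.14, 3.14].

### API

Orientations are given as a rotation vector (axis times angle).
In Python, from bench import robot, imaging, order, spotter gives the robot as it stands.
- The arm moves only by the tool drive_tool, never from a script. Its argument "increments" is a list that holds one entry, the list of rows, each a list of 7 numbers: the turn, a rotation vector about the tool's x, y, z in units of 60 degrees (1.0 is 60 degrees), then the shift along the tool's x, y, z in units of 250 mm (1.0 is 250 mm), then the gripper command: -1 is fully open, 1 is shut, values between are in proportion. In form: [[[rx, ry, rz, x, y, z, fingers], ...]]. A call has 1 to 20 rows; each row is the pose to reach, as a shift and turn from the pose commanded when the call began, along the tool's axes at that moment; what a row does not reach only later rows make up. A row lasts 1/8 s, in which the tool goes at most 62.5 mm and 10.7 degrees, less where a joint would pass 70% of its speed; a pose out of reach is approached as far as the arm can. A call with a number of a shift or a turn outside -1 to 1 is refused whole. A call with a gripper value outside its range is refused whole. The fingers move at their own pace and stop on an object; "newtons" is the grip in N (left out, the last holds). Time passes only in rows, so rows that repeat a pose let the fingers close. It gives the time, the measured TCP pose, the force, the opening and the grip force at its end, in the units of the state.
- robot.sense(): the state, without advancing time (a new reading comes with each control period).
- imaging.grab_frame(name): name is "side" or "top"; returns the picture (480x640x3 uint8, blue, green, red); there is no depth.
- imaging.get_calibration(name): a dict with "vertical_fov" (degrees; the focal length in pixels is half the picture's height over the tangent of half this angle, whatever the lens; pixels are square), "cx", "cy" (the principal point, pixels), "dist_coeffs" ([k1, k2, p1, p2, k3] as OpenCV has them; the pictures are not rectified), "world_from_camera" (4x4, takes a point from camera to world coordinates). Camera axes: x right, y down, z forward; pixel columns grow to the right and rows downward; lengths in m; the calibration is good to about 2 mm. A picture is of the moment at which its call begins. get_calibration takes no time and is no camera call.
- order.hand_in(): hands the job in; it is judged then, once.
Trained networks look in the newest picture that a camera, given by its name, has taken for a name from the list of things; names that differ only in an ending like _2 or _b are one class to them, and where a whole thing is asked for, a point or a joint stands for the part that bears it (a point fixed in the world has none). Each returns a list of dicts, best first, with "conf" (0 to 1); they miss things now and then, are a little off and sometimes report something else, mostly with a low value. They report only what shows in the picture. A call takes as long as a camera call. They do not tell look-alikes from the thing itself.
- spotter.find_in(thing, camera): "box" ([left, top, right, bottom] in pixels, round what is visible of it).
- spotter.cut_out(thing, camera): "region" (480x640 bool, what is visible of it) and "box" ([left, top, right, bottom] in pixels, round what is visible of it).
- spotter.landmark_of(thing, camera): "at" ([row, column] in pixels: a listed point, or the origin of a listed thing).
The state is a dict: "time": time; "joint_pos": joint angles; "qvel": joint speeds; "tau": joint torques, N m; "eef_pos": TCP position; "orientation": TCP orientation; "contact_force": force on the tool from outside, world axes, zero at the start; "moment": the same for the moment, N m; "width": opening from 0.0 (shut) to 1.0 (fully open); "gripper_force": force on a finger pad.
Only numpy, scipy, OpenCV 4.12 (cv2) and the standard library are available. Lean on these libraries where they do the work, as an engineer would, in place of code of your own. Each camera call takes 0.05 s, during which the arm holds its last target. There are 200 camera calls.

### The job

Turn the sheet-steel box over and load it in the welding jig, open side down: flat on the copper plate between the two side guides, its lug behind the low stop and its plain end holding the sensor pin pushed in, without ramming the switch. Putting it down part-way and taking it again is the way to turn it over; see that it is pressed fully home, and leave the hammer, the stack of lids and the copper electrode where they are.

Things in the scene. Friction and masses are not known exactly. Their poses are not given: they have to be found in the camera images.
- box: open box of bare 3 mm sheet steel, 56 (its x) by 60 (y) by 44 mm (z), about 0.3 kg, with one flat lug. Origin: centre of the closed face, outside. z points out of the open side: up at the start, down once loaded; rim at z = 44. Flat side walls at x = +-28, good to grip; lug end wall at y = +30, plain end wall at y = -30, on which it stands steadily, lug up
- lug_end (a point): middle of the outer end of the box's lug, at the rim (box y = 44, z = 44 mm; axes as the box). The lug is 30 mm wide along the box's x, 3 mm thick (z 41 to 44), level with the rim, and sticks out 14 mm beyond the wall
- jig: welding jig fixed to the bench: steel base plate 12 mm thick, x -80 to +105, y -60 to +60 mm. Origin: underside, below the middle of the side guides; z up; x runs from the low stop towards the sensor pin. Loaded, the box is open side down, lug towards -x with its end against the stop, box origin at jig y = 0, z = 60 mm, and x = -5 to +5 mm as stop and switch are set
- copper_plate (a point): on the copper plate, jig x = 0, y = 0, z = 16 mm; axes as the jig. Side guides beside it: steel strips 12 mm wide, 50 mm long, inner faces at y = +-30.5, tops 5 mm above the copper. The box cannot go straight down: held above the height of the stop, it must push the pin right in with its plain end, so that the lug passes the stop, then be pushed down: pin and stop rub and can hang it up
- stop_place (a point): usual place of the top edge of the low stop's inner face: jig x = -44, z = 23 mm, 7 mm above the copper; axes as the jig. Steel block 18 mm thick, 46 mm wide. Stop and switch sit on slotted feet and are set together for the batch: both may be up to 5 mm from their usual place, the same way along the jig's x, different each time and not reported: see it or feel for it
- switch_place (a point): usual place where the sensor pin comes out of its bracket (jig x = 37, z = 34 mm; axes as the jig); it shifts with the stop. The bracket is an upright plate 40 mm wide, top at jig z = 46; the black switch body behind it is 40 mm long and reaches z = 48
- sensor_pin (a joint): how far the sprung sensor pin is pushed in, m: 0 free, 0.007 at its hard end stop, where the lug is 2.5 mm clear of the stop. Round level pin, 8 mm thick, ball nose, along the jig's x at y = 0, z = 34 mm; free, its nose is usually at jig x = 25.5 (shifts with the stop); it goes in towards +x. Spring 1.8 N at first, 3.9 N fully in; box loaded: 4.5 mm in
- hammer: bystander: hammer with a wooden handle, 260 mm long, lying on the bench. Origin: middle of its underside
- lids: bystander: loose stack of four flat steel lids, 60 by 60 by 12 mm. Origin: centre of its underside
- electrode: bystander: copper welding electrode standing upright, 26 mm across, 56 mm tall. Origin: centre of its underside
Things that resemble listed ones, but are neither listed nor needed, are in the scene too. Leave any yellow look-alike of the box alone.

How it is judged:
At the end, for the whole second after the job is handed in: The box rests open side down in the jig, level within 3.5 degrees and down on the copper plate within 2 mm, within 4 mm of the middle between the guides and 8 mm of jig x = 0, at rest, its lug behind the stop, so that it alone holds the sensor pin 2.5 to 6.4 mm in (value of joint sensor_pin between 0.0025 and 0.0064 m and angle between box's own z axis and vertical above 3.08 rad and x of box in the frame of jig between -0.008 and 0.008 m and y of box in the frame of jig between -0.004 and 0.004 m and z of box in the frame of jig between 0.0575 and 0.062 m and linear speed of box below 0.01 m/s); the robot touches nothing.
It fails at once if the hammer is moved by more than 2 cm (distance of hammer from where it was at the start of the episode above 0.02 m).
It fails at once if the stack of lids is moved by more than 2 cm (distance of lids from where it was at the start of the episode above 0.02 m).
It fails at once if the copper electrode is moved by more than 2 cm (distance of electrode from where it was at the start of the episode above 0.02 m).
It fails at once if the box rams the sensor pin with more than 40 N (contact force between box and sensor_pin above 40 N).
It also fails if it takes over 64 s, if anything falls off the work surface, if the arm or the gripper's body presses on something with over 40 N, if the wrist force passes 120 N, or if a joint passes its speed limit or range.

## Working session

There is one attempt and no reset: what is moved stays moved. The work goes in short steps, Python scripts to look and compute and a tool call to move; the robot and the scene stay as the last step left them, time stands still between calls to the robot, and variables do not carry over. Pictures are saved under pics/ and viewed, at most 10 in all, crops included, and the job is handed in when it is done.

Besides the shell and the picture viewer there is one more tool, called after ">>>" as name(argument=value, ...), one argument or row to a line, values as JSON. drive_tool: Moves the arm, as the interface text tells. Shifts and turns lie within -1 to 1; 1 stands for 250 mm of shift or 60 degrees of turn. Its arguments: {"type":"object","properties":{"increments":{"type":"array","items":{"type":"array","items":{"type":"array","items":{"type":"number"}}}},"newtons":{"type":"number"}},"required":["increments"]}

```bash
ls; mkdir -p pics; cat > h.py <<'E'
import numpy as np, cv2
from bench import robot, imaging, order, spotter
from scipy.spatial.transform import Rotation as R
def cal(n):
    c=imaging.get_calibration(n); f=240/np.tan(np.radians(c["vertical_fov"])/2)
    K=np.array([[f,0,c["cx"]],[0,f,c["cy"]],[0,0,1.]]); return K,np.array(c["dist_coeffs"],float),np.array(c["world_from_camera"])
def ray(n,uv):
    K,d,T=cal(n); p=cv2.undistortPoints(np.array(uv,float).reshape(-1,1,2),K,d).reshape(-1,2)
    return T[:3,3],np.c_[p,np.ones(len(p))]@T[:3,:3].T
def at_z(n,uv,z):
    o,v=ray(n,uv); return o+v*((z-o[2])/v[:,2])[:,None]
def proj(n,P):
    K,d,T=cal(n); Ti=np.linalg.inv(T); return cv2.projectPoints(np.array(P,float).reshape(-1,1,3),cv2.Rodrigues(Ti[:3,:3])[0],Ti[:3,3],K,d)[0].reshape(-1,2)
E
python3 - <<'E'
from h import *
for n in("top","side"):
    cv2.imwrite(f"pics/{n}0.png",imaging.grab_frame(n)); K,d,T=cal(n); print(n,K[0,0],d,T.round(3).tolist())
    for t in("box","jig","hammer","lids","electrode"):
        print(t,[(round(float(q["conf"]),2),np.round(q["box"]).tolist()) for q in spotter.find_in(t,n)][:4])
    for t in("box","lug_end","copper_plate","stop_place","switch_place","jig","sensor_pin"):
        try: print("LM",t,[(round(float(q["conf"]),2),np.round(q["at"],1).tolist()) for q in spotter.landmark_of(t,n)][:4])
        except Exception as e: print(t,e)
print(robot.grip_depth, robot.sense())
E
```

```text
pics
top 442.15044068228605 [-0.04627153  0.          0.          0.          0.        ] [[0.017, -0.996, 0.093, 0.437], [-1.0, -0.016, 0.007, -0.001], [-0.006, -0.093, -0.996, 1.263], [0.0, 0.0, 0.0, 1.0]]
box [(0.98, [378.0, 239.0, 401.0, 269.0]), (0.81, [406.0, 193.0, 434.0, 220.0]), (0.57, [339.0, 279.0, 367.0, 308.0])]
jig [(0.94, [207.0, 238.0, 281.0, 284.0])]
hammer [(0.95, [328.0, 121.0, 361.0, 214.0])]
lids [(0.89, [160.0, 237.0, 183.0, 262.0])]
electrode [(0.4, [473.0, 253.0, 486.0, 261.0])]
LM box [(0.95, [251.0, 387.3]), (0.85, [317.7, 399.3]), (0.69, [288.8, 349.6]), (0.62, [213.1, 416.4])]
LM lug_end [(0.92, [253.1, 373.6]), (0.81, [285.8, 366.1]), (0.8, [318.5, 387.7]), (0.74, [193.3, 417.1])]
LM copper_plate [(0.71, [261.8, 243.2]), (0.36, [250.8, 373.4])]
LM stop_place [(0.86, [260.4, 258.2])]
LM switch_place [(0.88, [264.3, 230.0])]
LM jig [(0.79, [261.4, 245.6])]
sensor_pin it knows: box, copper_plate, electrode, hammer, jig, lids, lug_end, stop_place, switch_place
side 472.35667465834473 [0.00504002 0.         0.         0.         0.        ] [[-0.941, -0.178, 0
[... 857 characters left out ...]
 switch_place
0.0187 {'time': 1.2, 'joint_pos': array([-1.33526951e+00,  3.80583496e-01,  1.29739996e+00,  3.93534269e-05,
        1.46362217e+00, -2.15318665e-01]), 'qvel': array([ 0.00046468, -0.00186209,  0.00093979, -0.00023992, -0.00103766,
        0.001176  ]), 'tau': array([ 1.18587068e-03, -4.48332202e+01, -2.31459278e+01, -4.88029491e-05,
        6.74973980e-04,  1.00144644e-05]), 'eef_pos': array([ 0.23964215, -0.49502167,  0.23133128]), 'orientation': array([-3.06209787e+00, -7.02194421e-01, -6.12521647e-05]), 'contact_force': array([ 0.08448394, -0.52500813,  0.53049308]), 'moment': array([-0.03369165, -0.01746087,  0.04166049]), 'gripper_force': 0.0, 'width': 0.9971396600699798}
```

```bash
python3 - <<'E'
import cv2,numpy as np
a=cv2.imread("pics/top0.png")[170:350,140:500]; b=cv2.imread("pics/side0.png")[150:400,220:460]
cv2.imwrite("pics/top1.png",cv2.resize(a,(800,400),interpolation=cv2.INTER_CUBIC))
cv2.imwrite("pics/side1.png",cv2.resize(b,(576,600),interpolation=cv2.INTER_CUBIC))
E
```

```text
(no output)
```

View pics/top1.png

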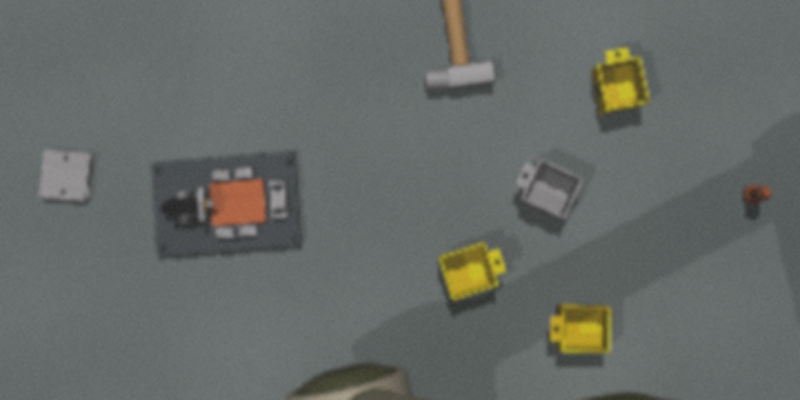

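View pics/side1.png

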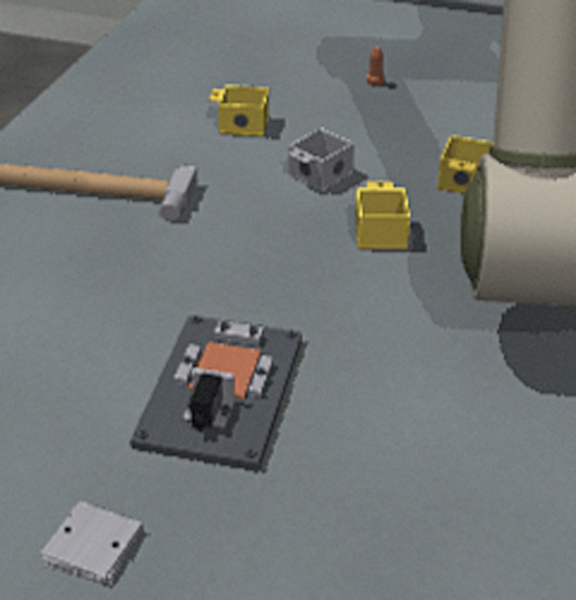

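The only bare-steel box is at top px (387,255), with its lug toward the upper left at (377,249). The look-alikes at about (417,207), (353,291) and (401,317) are yellow, so I leave them alone. The jig is at top px (245,261), stop on the right and switch on the left, so jig x points along world +y. Next I fit the box and jig poses to the masks.

```bash
cat >> h.py <<'E'
from scipy.optimize import minimize
def cuboid(x0,x1,y0,y1,z0,z1): return np.array([[x,y,z] for x in(x0,x1) for y in(y0,y1) for z in(z0,z1)])/1000
BOX=[cuboid(-28,28,-30,30,0,44),cuboid(-15,15,30,44,41,44)]
JIG=[cuboid(-80,105,-60,60,0,12),cuboid(39,80,-8,8,12,48)]
def sil(n,parts,Rm,t,S=8,shape=(480,640)):
    m=np.zeros((shape[0]*S//2,shape[1]*S//2),np.uint8) if 0 else None
    return [cv2.convexHull(proj(n,p@Rm.T+t).astype(np.float32)) for p in parts]
def fit(parts,masks,x0,base=np.eye(3),z=0.):
    S=6; rois={}
    for n,m in masks.items():
        r,c=np.where(m); a=(max(r.min()-12,0),max(c.min()-12,0),r.max()+13,c.max()+13)
        rois[n]=(a,cv2.resize(m[a[0]:a[2],a[1]:a[3]].astype(np.uint8),None,fx=S,fy=S,interpolation=cv2.INTER_NEAREST))
    def cost(p):
        Rm=R.from_euler("z",p[2]).as_matrix()@base; t=np.array([p[0],p[1],z]); e=0
        for n,(a,m) in rois.items():
            im=np.zeros_like(m)
            for h in sil(n,parts,Rm,t): cv2.fillConvexPoly(im,np.round(((h+0.5-np.array([a[1],a[0]]))*S)).astype(np.int32),1)
            e+=1-(im&m).sum()/max((im|m).sum(),1)
        return e/len(rois)
    best=None
    for y in (x0[2]-.25,x0[2],x0[2]+.25):
        r=minimize(cost,[x0[0],x0[1],y],method="Nelder-Mead",options=dict(initial_simplex=np.array([x0[0],x0[1],y])+np.array([[0,0,0],[.01,0,0],[0,.01,0],[0,0,.2]]),xatol=1e-4,fatol=1e-4))
        if best is None or r.fun<best.fun: best=r
    return best.x,best.fun
def mask_near(t,n,uv):
    q=[k for k in spotter.cut_out(t,n) if np.hypot((k["box"][0]+k["box"][2])/2-uv[0],(k["box"][1]+k["box"][3])/2-uv[1])<18]
    return q[0]["region"] if q else None
E
python3 - <<'E'
from h import *
b=at_z("top",[[389,254]],.044)[0]; l=at_z("top",[[375.5,248]],.044)[0]; j=at_z("top",[[245,261.5]],.012)[0]
print(b,l,j)
imaging.grab_frame("top");mt={k:mask_near(k,"top",uv) for k,uv in (("box",(389,254)),("jig",(244,261)))}
imaging.grab_frame("side")
ms={k:mask_near(k,"side",uv) for k,uv in (("box",(353,216)),("jig",(309,314)))}
for k,P,x0 in (("box",BOX,[b[0],b[1],np.arctan2(*(l-b)[1::-1])-np.pi/2]),("jig",JIG,[j[0],j[1]-.01,np.pi/2])):
    for M in ({"top":mt[k],"side":ms[k]},{"top":mt[k]},{"side":ms[k]}):
        M={n:m for n,m in M.items() if m is not None}
        if M: print(k,list(M),fit(P,M,x0))
for t in("electrode","lids"): pass
print(at_z("top",[[479,257],[345,168],[171,249],[417,207],[353,291],[401,317],[332,200],[361,208]],.02).round(3).tolist())
E
```

```text
[ 0.50977075 -0.18456691  0.044     ] [ 0.52577651 -0.14717738  0.044     ] [0.48369987 0.21828832 0.012     ]
box ['top', 'side'] (array([ 0.5083362 , -0.18227868, -0.42282832]), np.float64(0.06953999328985477))
box ['top'] (array([ 0.50827914, -0.18185968, -0.39028695]), np.float64(0.08524322392935535))
box ['side'] (array([ 0.50903487, -0.18392104, -0.44953008]), np.float64(0.045939048190962284))Traceback (most recent call last):
  File "<stdin>", line 10, in <module>
  File "h.py", line 35, in fit
    r=minimize(cost,[x0[0],x0[1],y],method="Nelder-Mead",options=dict(initial_simplex=np.array([x0[0],x0[1],y])+np.array([[0,0,0],[.01,0,0],[0,.01,0],[0,0,.2]]),xatol=1e-4,fatol=1e-4))
    res = _minimize_neldermead(fun, x0, args, callback, bounds=bounds,
                               **options)
    fxc = func(xc)
    fx = function(np.copy(x), *(wrapper_args + args))
  File "h.py", line 30, in cost
    for h in sil(n,parts,Rm,t): cv2.fillConvexPoly(im,np.round(((h+0.5-np.array([a[1],a[0]]))*S)).astype(np.int32),1)
             ~~~^^^^^^^^^^^^^^
  File "h.py", line 20, in sil
    return [cv2.convexHull(proj(n,p@Rm.T+t).astype(np.float32)) for p in parts]
                           ~~~~^^^^^^^^^^^^
  File "h.py", line 13, in proj
    K,d,T=cal(n); Ti=np.linalg.inv(T); return cv2.projectPoints(np.array(P,float).reshape(-1,1,3),cv2.Rodrigues(Ti[:3,:3])[0],Ti[:3,3],K,d)[0].reshape(-1,2)
          ~~~^^^
  File "h.py", line 5, in cal
    c=imaging.get_calibration(n); f=240/np.tan(np.radians(c["vertical_fov"])/2)
ValueError: time passes only in moves, steps and waits
```

```bash
sed -i 's/^def cal(n):/from functools import lru_cache\n@lru_cache(None)\ndef cal(n):/' h.py
cat >> h.py <<'E'
def rows(P,Rm,P0=None,R0=None):
    "row numbers from pose (default: measured) to TCP pose P,Rm"
    s=robot.sense(); P0=s["eef_pos"] if P0 is None else P0; R0=R.from_rotvec(s["orientation"]).as_matrix() if R0 is None else R0
    return np.r_[R.from_matrix(R0.T@Rm).as_rotvec()/(np.pi/3),R0.T@(np.asarray(P)-P0)/.25].round(3).tolist()
E
python3 - <<'E'
from h import *
M={}
for n,uv in (("top",(244,261)),("side",(309,314))):
    imaging.grab_frame(n); M[n]=mask_near("jig",n,uv)
for K in (["top","side"],["top"],["side"]): print(K,fit(JIG,{n:M[n] for n in K},[.484,.208,np.pi/2]))
print(at_z("top",[[479,257],[345,168],[171,249],[417,207],[353,291],[401,317],[332,200],[361,208]],.02).round(3).tolist())
print(robot.sense()["time"])
# first grasp target: alpha=40deg, box pose
a=np.radians(40); Rb=R.from_euler("z",-.425).as_matrix(); b=np.array([.5085,-.1825,0])
z=Rb@[0,-np.sin(a),-np.cos(a)]
for s in(1,-1):
    y=Rb@[s,0,0]; Rt=np.c_[np.cross(y,z),y,z]
    g=b+Rb@[0,.004,.025]; P=g+.0187*z
    print(s,"grasp",P.round(4),"pre",rows(P-.12*z,Rt)); Rn=R.from_rotvec(robot.sense()["orientation"]).as_matrix()
print(Rn.round(2).tolist())
E
```

```text
['top', 'side'] (array([0.48466099, 0.21859755, 1.66596843]), np.float64(0.17943224862367252))
['top'] (array([0.48421687, 0.21914438, 1.67094796]), np.float64(0.15515430007756736))
['side'] (array([0.48498331, 0.21825618, 1.66808914]), np.float64(0.20098493728241285))
[[0.507, -0.443, 0.02], [0.756, -0.062, 0.02], [0.515, 0.429, 0.02], [0.646, -0.268, 0.02], [0.406, -0.088, 0.02], [0.336, -0.222, 0.02], [0.662, -0.026, 0.02], [0.641, -0.108, 0.02]]
1.7
1 grasp [ 0.5052 -0.1898  0.0107] pre [-0.232, -0.639, -0.636, 1.725, -0.834, 0.515]
-1 grasp [ 0.5052 -0.1898  0.0107] pre [-0.807, 0.292, 2.218, 1.725, -0.834, 0.515]
[[0.9, 0.44, -0.0], [0.44, -0.9, -0.0], [-0.0, 0.0, -1.0]]
```

```bash
cat >> h.py <<'E'
def tool(Rb,zb):
    "tool matrix with y along box x, z along box-frame direction zb"
    y=Rb[:,0]; z=Rb@np.array(zb,float); z/=np.linalg.norm(z); return np.c_[np.cross(y,z),y,z]
YB=-.425; B=np.array([.5085,-.1825,0]); RB0=R.from_euler("z",YB).as_matrix()
a=np.radians(40); T1=tool(RB0,[0,-np.sin(a),-np.cos(a)])
E
python3 - <<'E'
from h import *
s=robot.sense(); R0=R.from_rotvec(s["orientation"]).as_matrix(); P0=s["eef_pos"]
g=B+RB0@[0,.004,.030]; P=g+.0187*T1[:,2]
v=R.from_matrix(R0.T@T1).as_rotvec(); Rh=R0@R.from_rotvec(v/2).as_matrix(); Ph=np.array([.40,-.33,.23])
pre=P-.10*T1[:,2]
print(rows(Ph,Rh)); print(rows(pre,T1,Ph,Rh)); print(P,pre)
E
```

```text
[-0.116, -0.32, -0.318, 0.865, -0.315, 0.005]
[-0.116, -0.32, -0.318, 1.065, -0.211, 0.186]
[ 0.50519313 -0.18980665  0.01567497] [ 0.5316966  -0.13124621  0.09227941]
```

>>> drive_tool(
  increments=[
    [[-0.116,-0.32,-0.318,0.98,-0.34,0.0,-1],[-0.116,-0.32,-0.318,0.98,-0.34,0.0,-1],[-0.116,-0.32,-0.318,0.98,-0.34,0.0,-1],[-0.116,-0.32,-0.318,0.98,-0.34,0.0,-1],[-0.116,-0.32,-0.318,0.98,-0.34,0.0,-1],[-0.116,-0.32,-0.318,0.98,-0.34,0.0,-1]],
  ],
  newtons=60,
)

```text
time: 2.45
eef_pos: [0.4233, -0.3117, 0.2313]
orientation: [2.693, 1.12, -0.44]
contact_force: [-0.3, -0.3, -1.0]
width: 1.0
gripper_force: 0.0
```

```bash
python3 - <<'E'
from h import *
g=B+RB0@[0,.004,.030]; P=g+.0187*T1[:,2]
print(rows(P-.10*T1[:,2],T1),robot.sense()["joint_pos"].round(2))
E
```

```text
[-0.115, -0.319, -0.317, 0.956, -0.226, 0.229] [-0.69  0.36  1.38 -0.36  1.38  0.16]
```

>>> drive_tool(
  increments=[
    [[-0.115,-0.319,-0.317,0.956,-0.226,0.229,-1],[-0.115,-0.319,-0.317,0.956,-0.226,0.229,-1],[-0.115,-0.319,-0.317,0.956,-0.226,0.229,-1],[-0.115,-0.319,-0.317,0.956,-0.226,0.229,-1],[-0.115,-0.319,-0.317,0.956,-0.226,0.229,-1],[-0.115,-0.319,-0.317,0.956,-0.226,0.229,-1]],
  ],
)

```text
time: 3.2
eef_pos: [0.5315, -0.1332, 0.0929]
orientation: [2.228, 1.432, -0.811]
contact_force: [-0.2, 0.5, 1.7]
width: 1.002
gripper_force: 0.0
```

```bash
python3 - <<'E'
from h import *
g=B+RB0@[0,.004,.030]; P=g+.0187*T1[:,2]
s=robot.sense();print(rows(P,T1),s["joint_pos"].round(2),s["eef_pos"])
f={n:imaging.grab_frame(n) for n in("top","side")}
uv=proj("top",[B+[0,0,.04]])[0]; us=proj("side",[B+[0,0,.04]])[0]
c=lambda im,u:cv2.resize(im[int(u[1])-35:int(u[1])+35,int(u[0])-35:int(u[0])+35],(400,400),interpolation=cv2.INTER_CUBIC)
# overlay model
for n in f:
    for p in BOX:
        h=cv2.convexHull(proj(n,p@RB0.T+B).astype(np.float32)); 
        for q in h.reshape(-1,2): 
            r,cc=int(round(q[1])),int(round(q[0])); f[n][r,cc]=(255,0,255)
cv2.imwrite("pics/pre.png",np.hstack([c(f["top"],uv),c(f["side"],us)]))
E
```

```text
[-0.002, 0.0, -0.002, 0.007, -0.002, 0.397] [-0.17  0.67  1.41 -0.69  1.34  0.52] [ 0.53149002 -0.13319957  0.09285463]
```

View pics/pre.png

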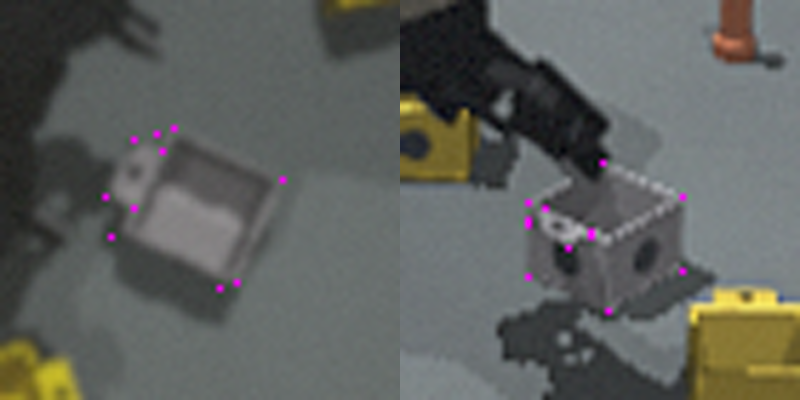

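The crop confirms the grey steel box, and the projected model corners (magenta) sit on its rim and lug within about one pixel. Now I approach and grip.

>>> drive_tool(
  increments=[
    [[-0.002,0,-0.002,0.007,-0.002,0.2,-1],[-0.002,0,-0.002,0.007,-0.002,0.3,-1],[-0.002,0,-0.002,0.007,-0.002,0.395,-1],[-0.002,0,-0.002,0.007,-0.002,0.395,-1],[-0.002,0,-0.002,0.007,-0.002,0.395,1],[-0.002,0,-0.002,0.007,-0.002,0.395,1],[-0.002,0,-0.002,0.007,-0.002,0.395,1],[-0.002,0,-0.002,0.007,-0.002,0.395,1],[-0.002,0,-0.002,0.007,-0.002,0.395,1],[-0.002,0,-0.002,0.007,-0.002,0.395,1]],
  ],
  newtons=60,
)

```text
time: 4.55
eef_pos: [0.5063, -0.1877, 0.017]
orientation: [2.222, 1.436, -0.807]
contact_force: [-0.6, 1.6, 6.6]
width: 0.648
gripper_force: 64.3
```

>>> drive_tool(
  increments=[
    [[0,0,0,-0.13,0,-0.153,1],[0,0,0,-0.257,0,-0.306,1],[0,0,0,-0.257,0,-0.306,1],[0,0.17,0,-0.257,0,-0.306,1],[0,0.34,0,-0.257,0,-0.306,1],[0,0.5,0,-0.257,0,-0.306,1],[0,0.67,0,-0.257,0,-0.306,1],[0,0.83,0,-0.257,0,-0.306,1],[0,1,0,-0.257,0,-0.306,1],[0,1,0,-0.257,0,-0.306,1]],
  ],
)

```text
time: 5.8
eef_pos: [0.5044, -0.1893, 0.1139]
orientation: [-2.455, -1.579, -0.43]
contact_force: [-0.3, -0.1, -3.2]
width: 0.648
gripper_force: 65.1
```

>>> drive_tool(
  increments=[
    [[0,0.17,0,0,0,0,1],[0,0.34,0,0,0,0,1],[0,0.5,0,0,0,0,1],[0,0.5,0,0,0,0,1],[0,0.5,0,0,0,0,1]],
  ],
)

```text
time: 6.42
eef_pos: [0.5058, -0.187, 0.1154]
orientation: [-2.097, -1.357, -0.971]
contact_force: [0.3, -0.2, -3.5]
width: 0.646
gripper_force: 65.2
```

```bash
python3 - <<'E'
from h import *
s=robot.sense(); print(s["joint_pos"].round(2),s["contact_force"],s["width"],R.from_rotvec(s["orientation"]).as_matrix().round(3).tolist())
f={n:imaging.grab_frame(n) for n in("top","side")}
c=lambda im,u:cv2.resize(im[int(u[1])-40:int(u[1])+40,int(u[0])-40:int(u[0])+40],(400,400),interpolation=cv2.INTER_CUBIC)
p=s["eef_pos"]
cv2.imwrite("pics/rot.png",np.hstack([c(f[n],proj(n,[p])[0]) for n in f]))
E
```

```text
[-0.92  0.63  1.54  0.74  1.51 -0.76] [ 0.25941582 -0.19372217 -3.48537636] 0.6461175153873414 [[0.265, 0.912, 0.312], [0.589, -0.409, 0.697], [0.763, -0.001, -0.646]]
```

View pics/rot.png

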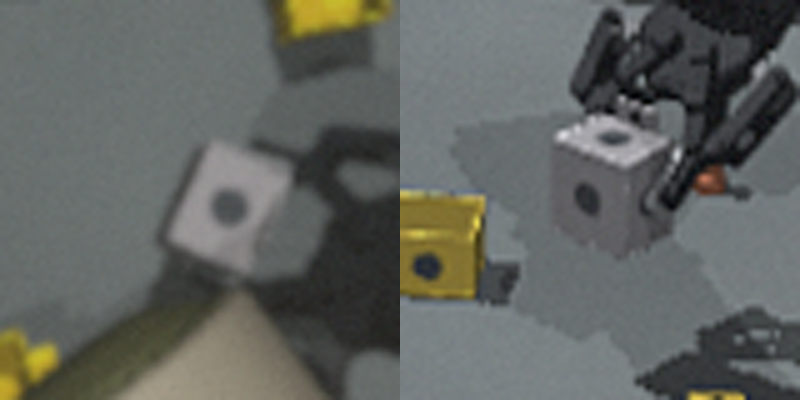

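>>> drive_tool(
  increments=[
    [[0,0,0,-0.1,0,0.085,1],[0,0,0,-0.2,0,0.169,1],[0,0,0,-0.259,0,0.22,1],[0,0,0,-0.265,0,0.224,1],[0,0,0,-0.265,0,0.224,1],[0,0,0,-0.265,0,0.224,1]],
  ],
)

```text
time: 7.28
eef_pos: [0.506, -0.1879, 0.0297]
orientation: [-2.096, -1.356, -0.978]
contact_force: [-0.7, -0.4, -2.7]
width: 0.645
gripper_force: 65.3
```

>>> drive_tool(
  increments=[
    [[0,0,0,-0.006,0,0.005,1],[0,0,0,-0.009,0,0.0076,1],[0,0,0,-0.009,0,0.0076,1]],
  ],
)

```text
time: 7.65
eef_pos: [0.5057, -0.1876, 0.0258]
orientation: [-2.095, -1.354, -0.977]
contact_force: [0.3, 0.3, -3.5]
width: 0.651
gripper_force: 65.3
```

>>> drive_tool(
  increments=[
    [[0,0,0,-0.006,0,0.005,1],[0,0,0,-0.006,0,0.005,1]],
  ],
)

```text
time: 7.9
eef_pos: [0.5057, -0.1876, 0.0238]
orientation: [-2.095, -1.354, -0.977]
contact_force: [0.8, -0.4, -2.5]
width: 0.649
gripper_force: 65.3
```

>>> drive_tool(
  increments=[
    [[0,0,0,-0.006,0,0.005,1],[0,0,0,-0.006,0,0.005,1]],
  ],
)

```text
time: 8.15
eef_pos: [0.5057, -0.1876, 0.0218]
orientation: [-2.095, -1.354, -0.977]
contact_force: [1.3, 0.9, -2.5]
width: 0.648
gripper_force: 65.3
```

>>> drive_tool(
  increments=[
    [[0,0,0,-0.005,0,0.004,1],[0,0,0,-0.005,0,0.004,1]],
  ],
)

```text
time: 8.4
eef_pos: [0.5058, -0.1876, 0.0217]
orientation: [-2.093, -1.354, -0.98]
contact_force: [-2.7, -1.5, 10.3]
width: 0.647
gripper_force: 66.4
```

>>> drive_tool(
  increments=[
    [[0,0,0,-0.004,0,0.003,1],[0,0,0,-0.004,0,0.003,1]],
  ],
)

```text
time: 8.65
eef_pos: [0.5058, -0.1877, 0.0217]
orientation: [-2.092, -1.353, -0.981]
contact_force: [-6.3, -2.3, 20.2]
width: 0.649
gripper_force: 67.4
```

>>> drive_tool(
  increments=[
    [[0,0,0,0.006,0,-0.005,1],[0,0,0,0.006,0,-0.005,-1],[0,0,0,0.006,0,-0.005,-1],[0,0,0,0.006,0,-0.005,-1],[0,0,0,0.006,0,-0.005,-1],[0,0,0,0.006,0,-0.005,-1],[0,0,0,0.006,0,-0.1,-1],[0,0,0,0.006,0,-0.3,-1],[0,0,0,0.006,0,-0.5,-1],[0,0,0,0.1,0,-0.6,-1],[0,0,0,0.3,0,-0.6,-1],[0,-0.2,0,0.4,0,-0.6,-1],[0,-0.4,0,0.5,0,-0.6,-1],[0,-0.6,0,0.5,0,-0.6,-1],[0,-0.8,0,0.5,0,-0.6,-1],[0,-0.8,0,0.5,0,-0.6,-1]],
  ],
)

```text
time: 10.65
eef_pos: [0.4918, -0.2182, 0.2121]
orientation: [-2.624, -1.699, -0.042]
contact_force: [0.0, -0.6, -0.7]
width: 1.0
gripper_force: 0.0
```

```bash
cat >> h.py <<'E'
# box frame standing: y up, z toward -y0
RBs=R.from_rotvec(RB0[:,0]*np.pi/2).as_matrix()@RB0
E
python3 - <<'E'
from h import *
s=robot.sense(); print(s["joint_pos"].round(2),s["eef_pos"])
f={n:imaging.grab_frame(n) for n in("top","side")}
# expected box origin when standing: TCP at release (.5058,-.1877,.0217); TCP box coords y=-8.3, z = 30-18.7cos40
zt=.030-.0187*np.cos(a)
O=np.array([.5058,-.1877,.0217])-RBs@[0,-.0083,zt]; print("origin",O)
for n in f:
    uv=proj(n,[O+[0,0,.0]])[0]; 
    try: m=mask_near("box",n,uv); 
    except Exception as e: m=None
    if m is not None: print(n,"fit",fit(BOX,{n:m},[O[0],O[1],0.],base=RBs,z=.03))
cv2.imwrite("pics/st.png",np.hstack([cv2.resize(f[n][int(u[1])-40:int(u[1])+40,int(u[0])-40:int(u[0])+40],(400,400),interpolation=cv2.INTER_CUBIC) for n in f for u in [proj(n,[O])[0]]]))
E
```

```text
[-0.65  0.37  1.37  0.03  1.41 -0.24] [ 0.49180306 -0.21819119  0.21213943]
origin [ 0.51226312 -0.1734195   0.03      ]
top fit (array([ 0.51314807, -0.17384038, -0.01019978]), np.float64(0.18665612856484226))
side fit (array([ 0.51195263, -0.17374923, -0.01509458]), np.float64(0.05292644044636752))
```

View pics/st.png

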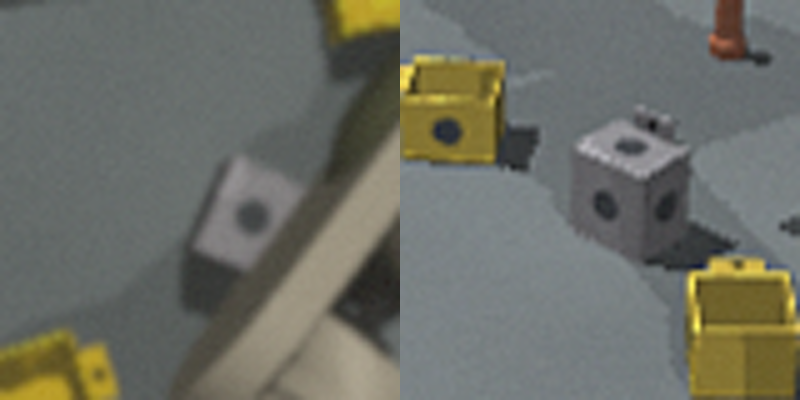

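```bash
cat >> h.py <<'E'
OS=np.array([.5122,-.1738,.03]); g2=np.radians(30); T2=tool(RBs,[0,-np.sin(g2),np.cos(g2)])
PG=OS+RBs@[0,.003,.012]+.0187*T2[:,2]
E
python3 - <<'E'
from h import *
s=robot.sense(); R0=R.from_rotvec(s["orientation"]).as_matrix()
pre=PG-.13*T2[:,2]; hi=pre+[0,0,.12]
print(T2.round(2).tolist(),PG,pre); print(rows(hi,T2)); print(rows(pre,T2)); print(rows(PG,T2,pre,T2))
E
```

```text
[[0.21, 0.91, -0.36], [0.46, -0.41, -0.79], [-0.87, -0.0, -0.5]] [ 0.50057475 -0.19948644  0.02365   ] [ 0.54699518 -0.09691869  0.08865   ]
[0.001, -1.035, 0.002, 0.536, 0.002, 0.03]
[0.001, -1.035, 0.002, 0.518, 0.002, 0.509]
[0.0, 0.0, 0.0, -0.0, -0.0, 0.52]
```

>>> drive_tool(
  increments=[
    [[0,0,0,0.1,0,0.0,-1],[0,-0.2,0,0.3,0,0,-1],[0,-0.4,0,0.45,0,0,-1],[0,-0.6,0,0.536,0,0.03,-1],[0,-0.8,0,0.536,0,0.03,-1],[0,-0.99,0.0,0.536,0,0.03,-1],[0,-0.99,0,0.536,0,0.03,-1]],
  ],
)

```text
time: 11.72
eef_pos: [0.5464, -0.097, 0.2069]
orientation: [1.993, 1.289, -1.099]
contact_force: [-0.1, -0.2, -1.1]
width: 1.002
gripper_force: 0.0
```

```bash
python3 - <<'E'
from h import *
s=robot.sense(); print(s["joint_pos"].round(2),s["eef_pos"]); print(rows(PG-.13*T2[:,2],T2))
M={}
imaging.grab_frame("top"); m=mask_near("box","top",proj("top",[OS+[0,0,.02]])[0])
if m is not None: print(fit(BOX,{"top":m},[OS[0],OS[1],0.],base=RBs,z=.03))
E
```

```text
[-0.03  0.67  1.22 -0.9   1.72  0.48] [ 0.54637463 -0.09700131  0.20686294]
[-0.001, -0.04, 0.003, 0.4, 0.004, 0.252]
(array([ 0.51059016, -0.1758094 ,  0.02918135]), np.float64(0.07671052631578945))
```

>>> drive_tool(
  increments=[
    [[0,-0.04,0.003,0.2,0.002,0.126,-1],[0,-0.04,0.003,0.4,0.004,0.252,-1],[0,-0.04,0.003,0.4,0.004,0.252,-1],[0,-0.04,0.003,0.393,0.004,0.42,-1],[0,-0.04,0.003,0.385,0.004,0.6,-1],[0,-0.04,0.003,0.378,0.004,0.7,-1],[0,-0.04,0.003,0.378,0.004,0.772,-1],[0,-0.04,0.003,0.378,0.004,0.772,-1],[0,-0.04,0.003,0.378,0.004,0.772,1],[0,-0.04,0.003,0.378,0.004,0.772,1],[0,-0.04,0.003,0.378,0.004,0.772,1],[0,-0.04,0.003,0.378,0.004,0.772,1],[0,-0.04,0.003,0.378,0.004,0.772,1]],
  ],
  newtons=70,
)

```text
time: 13.45
eef_pos: [0.5023, -0.1985, 0.0258]
orientation: [1.962, 1.264, -1.125]
contact_force: [2.1, 5.1, 6.2]
width: 0.646
gripper_force: 74.1
```

```bash
python3 - <<'E'
from h import *
s=robot.sense(); print(s["joint_pos"].round(2),s["eef_pos"]-PG); Rn=R.from_rotvec(s["orientation"]).as_matrix();print(rows(s["eef_pos"]+[0,0,.16],Rn))
print(R.from_matrix(Rn.T@T2).as_rotvec())
E
```

```text
[-0.19  0.87  1.5  -1.04  1.35  0.8 ] [0.00169801 0.00096337 0.00213   ]
[0.0, 0.0, 0.0, -0.553, 0.003, -0.322]
[ 0.00299581 -0.00318011 -0.00300932]
```

>>> drive_tool(
  increments=[
    [[0,0,0,-0.17,0,-0.1,1],[0,0,0,-0.34,0,-0.2,1],[0,0,0,-0.553,0.003,-0.322,1],[0,0.17,0,-0.553,0.003,-0.322,1],[0,0.34,0,-0.553,0.003,-0.322,1],[0,0.5,0,-0.553,0.003,-0.322,1],[0,0.67,0,-0.553,0.003,-0.322,1],[0,0.83,0,-0.553,0.003,-0.322,1],[0,1,0,-0.553,0.003,-0.322,1],[0,1,0,-0.553,0.003,-0.322,1]],
  ],
)

```text
time: 14.7
eef_pos: [0.5012, -0.2007, 0.1848]
orientation: [2.642, 1.699, 0.007]
contact_force: [-0.8, -0.1, -2.9]
width: 0.648
gripper_force: 74.7
```

```bash
python3 - <<'E'
from h import *
s=robot.sense(); print(s["width"],s["contact_force"],s["joint_pos"].round(2))
# jig refine: plate corners by eye + minAreaRect of dark plate; stop/switch by landmarks, both cameras
P=lambda u:[[140+u[0]/2.2222,170+u[1]/2.2222]]
for z,l in ((.012,[(152,163),(296,152),(302,248),(160,258)]),):
    C=np.array([at_z("top",P(u),z)[0] for u in l])
    print("corners",C.round(4).tolist(),"centre",C.mean(0).round(4)); 
    d=(C[0]-C[1]+C[3]-C[2]); e=(C[1]-C[2]+C[0]-C[3]); print(np.linalg.norm(d)/2,np.linalg.norm(e)/2,np.arctan2(d[1],d[0]),np.arctan2(e[1],e[0])+np.pi/2)
f=imaging.grab_frame("top"); g=imaging.grab_frame("side")
Z={"copper_plate":.016,"stop_place":.023,"switch_place":.034,"jig":0}
for n in("top","side"):
  for t in Z:
    q=spotter.landmark_of(t,n)
    if q: print(n,t,round(q[0]["conf"],2),at_z(n,[q[0]["at"][::-1]],Z[t])[0].round(4))
u=proj("top",[[.485,.22,.02]])[0]; v=proj("side",[[.485,.22,.02]])[0]
c=lambda im,u:cv2.resize(im[int(u[1])-40:int(u[1])+40,int(u[0])-40:int(u[0])+40],(400,400),interpolation=cv2.INTER_CUBIC)
cv2.imwrite("pics/jig.png",np.hstack([c(f,u),c(g,v)])); print(u,v)
E
```

```text
0.6482499789972909 [-0.80913161 -0.11516756 -2.9125563 ] [-0.6   0.4   1.41  0.    1.33 -0.18]
corners [[0.5336, 0.3247, 0.012], [0.5507, 0.1399, 0.012], [0.4285, 0.1291, 0.012], [0.4126, 0.3098, 0.012]] centre [0.4814 0.2259 0.012 ]
0.18346522391924547 0.12227223785429833 1.6612519878199614 1.6762378651416392
top copper_plate 0.85 [0.4877 0.2223 0.016 ]
top stop_place 0.96 [0.4865 0.179  0.023 ]
top switch_place 0.61 [0.4815 0.2597 0.034 ]
top jig 0.94 [0.4862 0.2187 0.    ]
side copper_plate 0.98 [0.4841 0.2287 0.016 ]
side stop_place 0.67 [0.4976 0.1749 0.023 ]
side switch_place 0.59 [0.4835 0.2547 0.034 ]
side jig 0.61 [0.5181 0.4376 0.    ]
[243.91725017 260.9136616 ] [312.82546993 302.90864519]
```

View pics/jig.png

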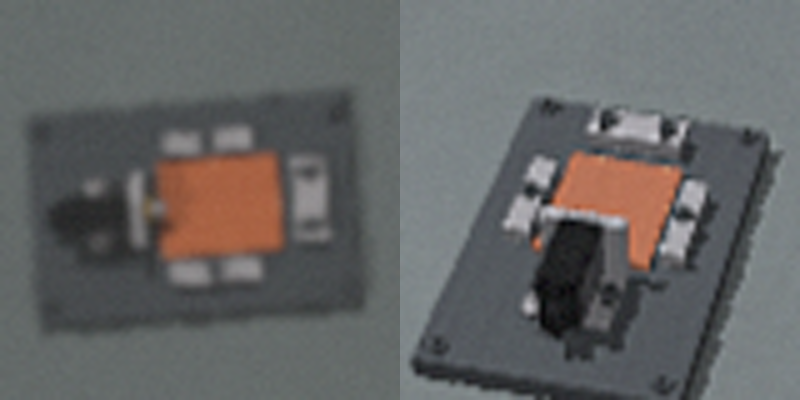

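The crop shows the jig's dark plate, the orange copper plate (top crop ~218,205), the guides at (207,138) and (216,270), the stop at (310,197), and the pin at (155,210). Next I segment these parts for a precise jig frame.

```bash
cat > jig.py <<'E'
from h import *
def blobs(n,c,thr):
    im=imaging.grab_frame(n).astype(np.float32)
    for _ in range(5): im+=imaging.grab_frame(n)
    im/=6; u=proj(n,[c])[0].astype(int); o=u-45; S=6
    im=cv2.resize(im[o[1]:o[1]+90,o[0]:o[0]+90],None,fx=S,fy=S,interpolation=cv2.INTER_CUBIC)
    b,g,r=cv2.split(im); orange=((r-b)>45).astype(np.uint8); light=((im.min(2)>thr)&(r-b<35)).astype(np.uint8)
    out=[]
    for nm,m in(("orange",orange),("light",light)):
        k,l,st,ce=cv2.connectedComponentsWithStats(m)
        for i in range(1,k):
            if 150<st[i,4]<40000:
                x,y=st[i,0],st[i,1]
                out.append((nm,int(st[i,4]),((ce[i]+.5)/S-.5+o).round(2),(((st[i,:2]+.0)/S-.5)+o).round(1),(((st[i,:2]+st[i,2:4])/S-.5)+o).round(1)))
    return out
E
python3 - <<'E'
from jig import *
for n,thr in(("top",130),("side",130)):
    for b in blobs(n,[.485,.22,.02],thr): print(n,b[0],b[1],b[2],b[3],b[4],at_z(n,[b[2]],.016 if b[0]=="orange" else .021)[0].round(4))
E
```

```text
top orange 16752 [246.8  260.71] [234. 250.] [259.2 271.3] [0.4859 0.2126 0.016 ]
top light 522 [249.42 247.23] [246.2 245.7] [252.2 248.7] [0.5238 0.2055 0.021 ]
top light 363 [238.95 248.32] [236.3 247.2] [241.5 249.5] [0.5202 0.235  0.021 ]
top light 178 [229.66 257.43] [229.  255.2] [230.3 259.8] [0.4941 0.2605 0.021 ]
top light 1159 [264.49 259.23] [261.8 255.7] [267.2 262.8] [0.4907 0.1619 0.021 ]
top light 480 [251.51 273.22] [248.5 271.8] [254.2 274.7] [0.4508 0.1973 0.021 ]
top light 501 [240.47 274.11] [237.3 272.7] [243.5 275.5] [0.4478 0.2284 0.021 ]
side orange 11237 [315.91 300.99] [301.7 291.8] [328.  315.7] [0.4823 0.2072 0.016 ]
side light 237 [310.39 286.41] [309.  283.5] [311.3 288.3] [0.5113 0.1672 0.021 ]
side light 1662 [318.97 286.95] [313.2 283.5] [323.5 290.2] [0.4911 0.1624 0.021 ]
side light 313 [327.41 288.32] [325.5 285.7] [329.2 291. ] [0.4702 0.1606 0.021 ]
side light 835 [299.68 295.84] [296.7 292.8] [302.5 299. ] [0.5227 0.2078 0.021 ]
side light 838 [330.15 300.57] [327.3 297.7] [332.7 304.2] [0.4495 0.2004 0.021 ]
side light 1141 [295.85 304.25] [292.2 300.7] [299.3 308. ] [0.5198 0.2381 0.021 ]
side light 1028 [307.98 304.82] [299.5 302.7] [316.8 307.2] [0.4927 0.2308 0.021 ]
side light 1129 [326.97 309.23] [323.5 305.3] [330.3 313.3] [0.4466 0.2307 0.021 ]
side light 174 [279.87 316.41] [278.7 314.7] [281.  318.3] [0.538  0.2872 0.021 ]
side light 190 [277.43 320.83] [275.2 319. ] [279.  322.5] [0.5373 0.3018 0.021 ]
side light 236 [297.42 322.54] [296.2 320.7] [298.8 324.2] [0.4936 0.2924 0.021 ]
```

```bash
cat >> h.py <<'E'
J0=np.array([.4852,.2180,0]); JY=1.671; RJ=R.from_euler("z",JY).as_matrix()
RBj=RJ@np.array([[0,-1,0],[-1,0,0],[0,0,-1.]])  # columns: box x=-jy, y=-jx, z=-jz
C=np.array([0,-.0042,.0266]); T3=tool(RBj,[0,-np.sin(g2),np.cos(g2)])
def tcp(x,y,z): return J0+RJ@np.array([x,y,z])/1000+RBj@C
def where():
    s=robot.sense(); Rn=R.from_rotvec(s["orientation"]).as_matrix(); o=RJ.T@(s["eef_pos"]-J0-RBj@C)*1000
    return o.round(2),np.degrees(R.from_matrix(T3.T@Rn).as_rotvec()).round(2),(RJ.T@s["contact_force"]).round(1),round(s["time"],2)
E
python3 - <<'E'
from h import *
print(np.linalg.det(RBj),tcp(-15,0,130),where())
s=robot.sense();R0=R.from_rotvec(s["orientation"]).as_matrix();v=R.from_matrix(R0.T@T3).as_rotvec(); Rh=R0@R.from_rotvec(v/2).as_matrix()
Ph=(s["eef_pos"]+tcp(-15,0,130))/2
print(rows(Ph,Rh),rows(tcp(-15,0,130),T3,Ph,Rh))
E
```

```text
0.9999999999999999 [0.48628039 0.20725417 0.1034    ] (array([-421.06,   25.13,  211.45]), array([ -8.09, -29.14,  29.34]), array([-0.2,  0.8, -2.1]), 15.8)
[0.067, 0.243, -0.244, 0.727, -0.364, 0.165] [0.067, 0.243, -0.244, 0.726, -0.157, 0.37]
```

>>> drive_tool(
  increments=[
    [[0.034,0.12,-0.12,0.25,-0.12,0,1],[0.067,0.243,-0.244,0.5,-0.24,0.05,1],[0.067,0.243,-0.244,0.727,-0.364,0.1,1],[0.067,0.243,-0.244,0.727,-0.364,0.1,1],[0.067,0.243,-0.244,0.727,-0.364,0.1,1],[0.067,0.243,-0.244,0.727,-0.364,0.1,1]],
  ],
)

```text
time: 16.55
eef_pos: [0.4946, 0.0028, 0.1605]
orientation: [-2.243, -1.895, -0.266]
contact_force: [0.1, 0.4, -2.6]
width: 0.644
gripper_force: 74.9
```

```bash
python3 - <<'E'
from h import *
print(where(),rows(tcp(-15,0,130),T3))
E
```

```text
(array([-219.22,   12.15,  187.15]), array([ -4.15, -14.61,  14.7 ]), array([ 0.4, -0.1, -2.6]), 16.55) [0.069, 0.244, -0.245, 0.713, -0.159, 0.434]
```

>>> drive_tool(
  increments=[
    [[0.034,0.12,-0.12,0.2,-0.04,0.1,1],[0.069,0.244,-0.245,0.4,-0.09,0.24,1],[0.069,0.244,-0.245,0.6,-0.13,0.37,1],[0.069,0.244,-0.245,0.713,-0.159,0.434,1],[0.069,0.244,-0.245,0.713,-0.159,0.434,1],[0.069,0.244,-0.245,0.713,-0.159,0.434,1],[0.069,0.244,-0.245,0.713,-0.159,0.434,1]],
  ],
)

```text
time: 17.42
eef_pos: [0.4864, 0.2071, 0.1036]
orientation: [-1.82, -2.01, -0.489]
contact_force: [0.7, 0.4, -3.0]
width: 0.644
gripper_force: 75.0
```

```bash
python3 - <<'E'
from h import *
w=where(); print(w,rows(tcp(-18,0,80),T3))
O=J0+RJ@w[0]/1000
for n in("top","side"):
    f=imaging.grab_frame(n); m=mask_near("box",n,proj(n,[O-[0,0,.02]])[0])
    cv2.imwrite(f"pics/h_{n}.png",f)
    if m is not None:
        # fit x,y,yaw at assumed z ; and also z scan
        for dz in(-.004,0,.004):
            x,c=fit(BOX,{n:m},[O[0],O[1],0.],base=RBj,z=O[2]+dz); print(n,dz,(RJ.T@(np.r_[x[:2],0]-J0)*1000).round(1),round(x[2],3),round(c,3))
a,b=[cv2.imread(f"pics/h_{n}.png") for n in("top","side")]
c=lambda im,u:cv2.resize(im[int(u[1])-40:int(u[1])+40,int(u[0])-40:int(u[0])+40],(400,400),interpolation=cv2.INTER_CUBIC)
cv2.imwrite("pics/hh.png",np.hstack([c(a,proj("top",[J0])[0]),c(b,proj("side",[J0+[0,0,.05]])[0])]))
E
```

```text
(array([-1.517e+01, -7.000e-02,  1.302e+02]), array([-0.06,  0.06,  0.05]), array([ 0.3, -0.7, -3. ]), 17.43) [0.001, -0.001, -0.001, -0.11, -0.0, 0.168]
top -0.004 [-16.    0.1   0. ] -0.007 0.449
top 0 [-16.3   0.9   0. ] -0.032 0.45
top 0.004 [-17.7   1.3   0. ] -0.05 0.455
side -0.004 [-21.3  -3.3   0. ] 0.135 0.118
side 0 [-16.1  -1.8   0. ] 0.142 0.121
side 0.004 [-11.3  -0.5   0. ] 0.162 0.124
```

View pics/hh.png

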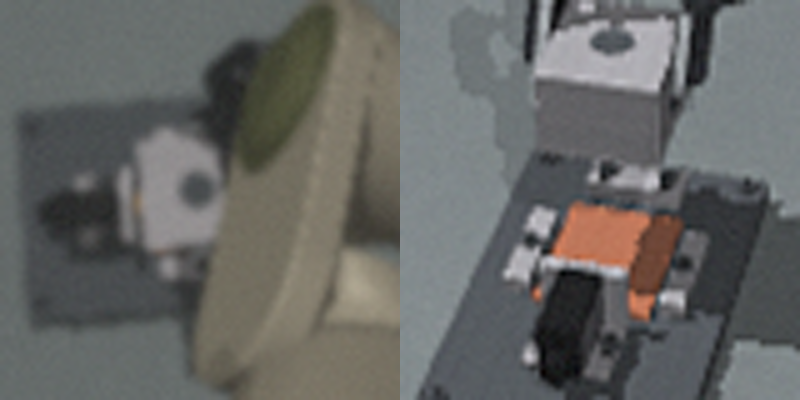

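>>> drive_tool(
  increments=[
    [[0,0,0,-0.05,0,0.08,1],[0,0,0,-0.11,0,0.168,1],[0,0,0,-0.11,0,0.168,1],[0,0,0,-0.11,0,0.168,1]],
  ],
)

```text
time: 18.12
eef_pos: [0.4862, 0.2056, 0.054]
orientation: [-1.818, -2.011, -0.489]
contact_force: [0.1, -0.3, -3.4]
width: 0.64
gripper_force: 75.1
```

>>> drive_tool(
  increments=[
    [[0,0,0,-0.006,0,0.01,1],[0,0,0,-0.01,0,0.017,1],[0,0,0,-0.012,0,0.021,1],[0,0,0,-0.012,0,0.021,1]],
  ],
)

```text
time: 18.62
eef_pos: [0.4857, 0.2057, 0.0471]
orientation: [-1.818, -2.01, -0.488]
contact_force: [-0.5, -0.4, -2.1]
width: 0.644
gripper_force: 75.1
```

>>> drive_tool(
  increments=[
    [[0,0,0,-0.003,0,0.005,1],[0,0,0,-0.005,0,0.0087,1],[0,0,0,-0.005,0,0.0087,1]],
  ],
)

```text
time: 19.0
eef_pos: [0.4857, 0.2057, 0.0445]
orientation: [-1.817, -2.01, -0.487]
contact_force: [0.2, 0.3, -3.4]
width: 0.643
gripper_force: 75.1
```

```bash
python3 -c "
from h import *
print(where())"
```

```text
(array([-16.51,   0.76,  71.1 ]), array([ 0.07,  0.09, -0.  ]), array([ 0.3, -0.3, -3.4]), 19.0)
```

>>> drive_tool(
  increments=[
    [[0,0,0,-0.003,0.003,0.005,1],[0,0,0,-0.003,0.003,0.005,1]],
  ],
)

```text
time: 19.25
eef_pos: [0.4865, 0.2057, 0.043]
orientation: [-1.818, -2.01, -0.488]
contact_force: [-0.4, 0.9, -3.4]
width: 0.647
gripper_force: 75.1
```

>>> drive_tool(
  increments=[
    [[0,0,0,-0.003,0,0.005,1],[0,0,0,-0.003,0,0.005,1]],
  ],
)

```text
time: 19.5
eef_pos: [0.4864, 0.2057, 0.0416]
orientation: [-1.818, -2.01, -0.487]
contact_force: [-0.2, -0.5, -2.8]
width: 0.645
gripper_force: 75.1
```

>>> drive_tool(
  increments=[
    [[0,0,0,-0.002,0,0.0035,1],[0,0,0,-0.002,0,0.0035,1]],
  ],
)

```text
time: 19.75
eef_pos: [0.4864, 0.2057, 0.0406]
orientation: [-1.818, -2.01, -0.487]
contact_force: [0.9, 0.3, -2.8]
width: 0.651
gripper_force: 75.1
```

```bash
python3 -c "
from h import *
print(where())"
```

```text
(array([-16.57,   0.  ,  67.2 ]), array([ 0.06,  0.08, -0.  ]), array([ 0.2, -0.9, -2.8]), 19.75)
```

>>> drive_tool(
  increments=[
    [[0,0,0,-0.002,0,0.0035,1],[0,0,0,-0.002,0,0.0035,1]],
  ],
)

```text
time: 20.0
eef_pos: [0.4865, 0.2058, 0.0401]
orientation: [-1.817, -2.01, -0.488]
contact_force: [-1.1, -0.2, 3.1]
width: 0.643
gripper_force: 76.2
```

>>> drive_tool(
  increments=[
    [[0,0,0,-0.002,0,0.0035,1],[0,0,0,-0.002,0,0.0035,1]],
  ],
)

```text
time: 20.25
eef_pos: [0.4865, 0.2059, 0.04]
orientation: [-1.817, -2.01, -0.49]
contact_force: [-5.0, -3.4, 15.2]
width: 0.651
gripper_force: 77.6
```

>>> drive_tool(
  increments=[
    [[0,0,0,0.009,0,-0.0156,1],[0,0,0,0.009,0,-0.0156,1],[0,0,0,0.018,0,-0.0105,1],[0,0,0,0.026,0,-0.0056,1],[0,0,0,0.026,0,-0.0056,1]],
  ],
)

```text
time: 20.88
eef_pos: [0.4859, 0.2108, 0.043]
orientation: [-1.817, -2.01, -0.487]
contact_force: [-0.7, 0.3, -2.8]
width: 0.645
gripper_force: 75.4
```

```bash
python3 -c "
from h import *
print(where())"
```

```text
(array([-1.138e+01,  6.000e-02,  6.958e+01]), array([ 0.08,  0.09, -0.02]), array([ 0.3,  0.6, -2.8]), 20.88)
```

>>> drive_tool(
  increments=[
    [[0,0,0,0.0035,0,0.002,1],[0,0,0,0.007,0,0.004,1],[0,0,0,0.007,0,0.004,1]],
  ],
)

```text
time: 21.25
eef_pos: [0.4858, 0.2127, 0.0431]
orientation: [-1.817, -2.01, -0.488]
contact_force: [0.4, -0.8, -3.0]
width: 0.646
gripper_force: 75.4
```

>>> drive_tool(
  increments=[
    [[0,0,0,0.0035,0,0.002,1],[0,0,0,0.007,0,0.004,1],[0,0,0,0.007,0,0.004,1]],
  ],
)

```text
time: 21.62
eef_pos: [0.4855, 0.2147, 0.0431]
orientation: [-1.817, -2.01, -0.488]
contact_force: [-0.1, -0.3, -2.3]
width: 0.642
gripper_force: 75.4
```

>>> drive_tool(
  increments=[
    [[0,0,0,0.0035,0,0.002,1],[0,0,0,0.0035,0,0.002,1]],
  ],
)

```text
time: 21.88
eef_pos: [0.4855, 0.2157, 0.0432]
orientation: [-1.817, -2.01, -0.488]
contact_force: [0.4, -0.3, -3.2]
width: 0.639
gripper_force: 75.4
```

```bash
python3 -c "
from h import *
print(where())"
```

```text
(array([-6.530e+00, -2.000e-02,  6.977e+01]), array([ 0.06,  0.08, -0.01]), array([-0.3, -0.3, -3.2]), 21.88)
```

>>> drive_tool(
  increments=[
    [[0,0,0,0.0035,0,0.002,1],[0,0,0,0.0035,0,0.002,1]],
  ],
)

```text
time: 22.12
eef_pos: [0.4853, 0.2167, 0.0432]
orientation: [-1.817, -2.01, -0.488]
contact_force: [1.1, 0.6, -2.8]
width: 0.648
gripper_force: 75.4
```

>>> drive_tool(
  increments=[
    [[0,0,0,0.0035,0,0.002,1],[0,0,0,0.0035,0,0.002,1]],
  ],
)

```text
time: 22.38
eef_pos: [0.4854, 0.2175, 0.0431]
orientation: [-1.818, -2.011, -0.488]
contact_force: [0.2, -2.2, -2.2]
width: 0.639
gripper_force: 75.4
```

>>> drive_tool(
  increments=[
    [[0,0,0,0.0035,0,0.002,1],[0,0,0,0.0035,0,0.002,1]],
  ],
)

```text
time: 22.62
eef_pos: [0.4852, 0.2186, 0.0432]
orientation: [-1.818, -2.01, -0.488]
contact_force: [-0.7, -1.3, -3.0]
width: 0.645
gripper_force: 75.4
```

>>> drive_tool(
  increments=[
    [[0,0,0,0.0035,0,0.002,1],[0,0,0,0.0035,0,0.002,1]],
  ],
)

```text
time: 22.88
eef_pos: [0.4851, 0.2197, 0.0432]
orientation: [-1.818, -2.011, -0.488]
contact_force: [0.7, -3.1, -2.2]
width: 0.646
gripper_force: 75.4
```

```bash
python3 -c "
from h import *
print(where())"
```

```text
(array([-2.55, -0.08, 69.78]), array([ 0.05,  0.07, -0.02]), array([-3.1, -0.4, -2.2]), 22.88)
```

>>> drive_tool(
  increments=[
    [[0,0,0,0.0035,0,0.002,1],[0,0,0,0.007,0,0.004,1],[0,0,0,0.007,0,0.004,1]],
  ],
)

```text
time: 23.25
eef_pos: [0.4849, 0.2217, 0.0432]
orientation: [-1.818, -2.011, -0.488]
contact_force: [0.7, -3.2, -3.1]
width: 0.646
gripper_force: 75.4
```

>>> drive_tool(
  increments=[
    [[0,0,0,0.0035,0,0.002,1],[0,0,0,0.0035,0,0.002,1]],
  ],
)

```text
time: 23.5
eef_pos: [0.4848, 0.2227, 0.0432]
orientation: [-1.818, -2.01, -0.488]
contact_force: [0.6, -3.7, -2.8]
width: 0.64
gripper_force: 75.4
```

>>> drive_tool(
  increments=[
    [[0,0,0,0.0035,0,0.002,1],[0,0,0,0.0035,0,0.002,1]],
  ],
)

```text
time: 23.75
eef_pos: [0.4847, 0.2237, 0.0432]
orientation: [-1.818, -2.01, -0.488]
contact_force: [0.1, -3.8, -2.8]
width: 0.644
gripper_force: 75.4
```

```bash
python3 -c "
from h import *
print(where())"
```

```text
(array([ 1.48, -0.07, 69.81]), array([ 0.05,  0.08, -0.01]), array([-3.8,  0.3, -2.8]), 23.75)
```

>>> drive_tool(
  increments=[
    [[0,0,0,0.0021,0,0.0012,1],[0,0,0,0.0021,0,0.0012,1]],
  ],
)

```text
time: 24.0
eef_pos: [0.4846, 0.2242, 0.0432]
orientation: [-1.818, -2.01, -0.488]
contact_force: [0.4, -4.5, -2.1]
width: 0.644
gripper_force: 75.4
```

>>> drive_tool(
  increments=[
    [[0,0,0,0.0021,0,0.0012,1],[0,0,0,0.0021,0,0.0012,1]],
  ],
)

```text
time: 24.25
eef_pos: [0.4846, 0.2246, 0.0432]
orientation: [-1.818, -2.011, -0.487]
contact_force: [-0.6, -6.0, -2.8]
width: 0.646
gripper_force: 75.6
```

```bash
python3 -c "
from h import *
print(where())"
```

```text
(array([ 2.42, -0.09, 69.78]), array([ 0.04,  0.05, -0.02]), array([-5.9,  1.2, -2.8]), 24.25)
```

>>> drive_tool(
  increments=[
    [[0,0,0,-0.0024,0,-0.0014,1],[0,0,0,-0.0064,0,0.0056,1],[0,0,0,-0.0104,0,0.0124,1],[0,0,0,-0.0104,0,0.0124,1]],
  ],
)

```text
time: 24.75
eef_pos: [0.4846, 0.2241, 0.0388]
orientation: [-1.818, -2.01, -0.487]
contact_force: [1.5, -3.2, -3.9]
width: 0.643
gripper_force: 75.6
```

```bash
python3 -c "
from h import *
print(where())"
```

```text
(array([ 1.880e+00, -4.000e-02,  6.544e+01]), array([ 0.06,  0.05, -0.  ]), array([-3.3, -1.2, -3.9]), 24.75)
```

>>> drive_tool(
  increments=[
    [[0,0,0,-0.002,0,0.0035,1],[0,0,0,-0.002,0,0.0035,1]],
  ],
)

```text
time: 25.0
eef_pos: [0.4846, 0.2242, 0.0381]
orientation: [-1.818, -2.01, -0.487]
contact_force: [0.2, -3.4, -2.2]
width: 0.645
gripper_force: 75.5
```

```bash
python3 -c "
from h import *
print(where())"
```

```text
(array([ 1.99, -0.  , 64.73]), array([ 0.06,  0.08, -0.01]), array([-3.4,  0.1, -2.2]), 25.0)
```

>>> drive_tool(
  increments=[
    [[0,0,0,-0.0025,0,0.0035,1],[0,0,0,-0.005,0,0.007,1],[0,0,0,-0.005,0,0.007,1]],
  ],
)

```text
time: 25.38
eef_pos: [0.4846, 0.2239, 0.0359]
orientation: [-1.818, -2.01, -0.487]
contact_force: [1.1, -3.5, -3.2]
width: 0.644
gripper_force: 75.5
```

>>> drive_tool(
  increments=[
    [[0,0,0,-0.0025,0,0.0035,1],[0,0,0,-0.0045,0,0.007,1],[0,0,0,-0.0045,0,0.007,1]],
  ],
)

```text
time: 25.75
eef_pos: [0.4846, 0.2238, 0.0338]
orientation: [-1.818, -2.01, -0.487]
contact_force: [-0.2, -3.9, -3.5]
width: 0.643
gripper_force: 75.5
```

```bash
python3 -c "
from h import *
print(where())"
```

```text
(array([ 1.640e+00, -1.000e-02,  6.041e+01]), array([ 0.06,  0.07, -0.01]), array([-3.8,  0.6, -3.5]), 25.75)
```

>>> drive_tool(
  increments=[
    [[0,0,0,-0.0015,0,0.0026,1],[0,0,0,-0.0015,0,0.0026,1]],
  ],
)

```text
time: 26.0
eef_pos: [0.4846, 0.2239, 0.0333]
orientation: [-1.817, -2.01, -0.488]
contact_force: [-0.6, -4.5, 1.2]
width: 0.647
gripper_force: 76.0
```

>>> drive_tool(
  increments=[
    [[0,0,0,-0.0015,0,0.0026,1],[0,0,0,-0.0015,0,0.0026,1]],
  ],
)

```text
time: 26.25
eef_pos: [0.4846, 0.2239, 0.0332]
orientation: [-1.817, -2.01, -0.489]
contact_force: [-1.6, -5.9, 8.0]
width: 0.644
gripper_force: 76.9
```

```bash
python3 -c "
from h import *
print(where())"
```

```text
(array([ 1.690e+00, -4.000e-02,  5.985e+01]), array([ 0.03,  0.12, -0.03]), array([-5.7,  2.1,  8. ]), 26.25)
```

>>> drive_tool(
  increments=[
    [[0,0,0,-0.003,0,-0.0018,1],[0,0,0,-0.0062,0,-0.0036,1],[0,0,0,-0.0062,0,-0.0036,1]],
  ],
)

```text
time: 26.62
eef_pos: [0.4848, 0.2228, 0.0332]
orientation: [-1.816, -2.01, -0.49]
contact_force: [-0.9, -0.2, 6.3]
width: 0.643
gripper_force: 76.1
```

```bash
python3 -c "
from h import *
print(where())"
```

```text
(array([ 0.62, -0.08, 59.84]), array([ 0.04,  0.19, -0.04]), array([-0.1,  0.9,  6.3]), 26.62)
```

>>> drive_tool(
  increments=[
    [[0,0,0,-0.003,0,-0.0017,1],[0,0,0,-0.003,0,-0.0017,1]],
  ],
)

```text
time: 26.88
eef_pos: [0.4849, 0.2221, 0.0332]
orientation: [-1.816, -2.01, -0.49]
contact_force: [-1.6, 0.9, 6.4]
width: 0.645
gripper_force: 76.1
```

```bash
python3 -c "
from h import *
print(where())"
```

```text
(array([-0.13, -0.08, 59.84]), array([ 0.04,  0.19, -0.04]), array([1. , 1.5, 6.4]), 26.88)
```

>>> drive_tool(
  increments=[
    [[0,0,0,0,0,0,-1],[0,0,0,0,0,0,-1],[0,0,0,0,0,0,-1],[0,0,0,0,0,0,-1],[0,0,0,0,0,0,-1],[0,0,0,0,0,-0.1,-1],[0,0,0,0,0,-0.25,-1],[0,0,0,0,0,-0.45,-1],[0,0,0,0,0,-0.45,1],[0,0,0,0,0,-0.45,1],[0,0,0,0,0,-0.45,1],[0,0,0,0,0,-0.45,1],[0,0,0,0,0,-0.45,1]],
  ],
)

```text
time: 28.5
eef_pos: [0.4905, 0.1654, 0.1294]
orientation: [-1.817, -2.01, -0.487]
contact_force: [-0.0, -0.1, 0.0]
width: -0.004
gripper_force: 0.0
```

```bash
python3 - <<'E'
from h import *
w=where(); print(w)
Tv=tool(RBj,[0,0,1]); print("above", rows(J0+RJ@[0,0,.075],Tv))
f={}
O=J0+[0,0,.06]
for n in("top","side"):
    f[n]=imaging.grab_frame(n); m=mask_near("box",n,proj(n,[O-[0,0,.01]])[0])
    if m is not None:
        x,c=fit(BOX,{n:m},[O[0],O[1],0.],base=RBj,z=.06); print(n,(RJ.T@(np.r_[x[:2],0]-J0)*1000).round(1),round(x[2],3),round(c,3))
c=lambda im,u:cv2.resize(im[int(u[1])-40:int(u[1])+40,int(u[0])-40:int(u[0])+40],(400,400),interpolation=cv2.INTER_CUBIC)
cv2.imwrite("pics/ld.png",np.hstack([c(f[n],proj(n,[O])[0]) for n in f]))
E
```

```text
(array([-5.7070e+01,  3.0000e-02,  1.5602e+02]), array([ 0.11,  0.1 , -0.  ]), array([-0.1,  0. ,  0. ]), 28.5)
above [-0.002, -0.502, 0.001, 0.074, 0.001, 0.294]
top [-3.3  0.2  0. ] -0.026 0.139
side [-4.6  0.3  0. ] -0.005 0.197
```

View pics/ld.png

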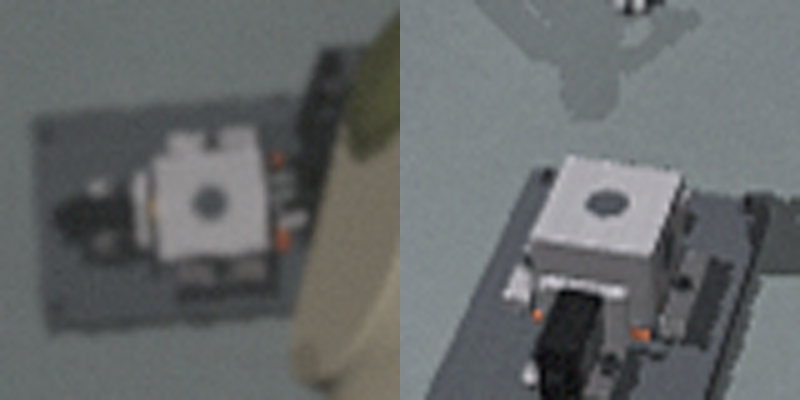

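>>> drive_tool(
  increments=[
    [[0,-0.17,0,0.04,0,0.1,1],[0,-0.34,0,0.074,0,0.2,1],[0,-0.502,0,0.074,0,0.25,1],[0,-0.502,0,0.074,0,0.294,1],[0,-0.502,0,0.074,0,0.294,1],[0,-0.502,0,0.074,0,0.294,1]],
  ],
)

```text
time: 29.45
eef_pos: [0.4857, 0.2166, 0.0757]
orientation: [-2.108, -2.328, 0.0]
contact_force: [0.0, -0.9, 0.1]
width: -0.001
gripper_force: 0.0
```

>>> drive_tool(
  increments=[
    [[0,0,0,0,0,0.03,1],[0,0,0,0,0,0.05,1],[0,0,0,0,0,0.05,1]],
  ],
)

```text
time: 29.82
eef_pos: [0.4851, 0.2174, 0.0625]
orientation: [-2.107, -2.329, 0.003]
contact_force: [-0.1, -0.1, 0.1]
width: -0.003
gripper_force: 0.0
```

>>> drive_tool(
  increments=[
    [[0,0,0,0,0,0.004,1],[0,0,0,0,0,0.008,1],[0,0,0,0,0,0.008,1]],
  ],
)

```text
time: 30.2
eef_pos: [0.4853, 0.2178, 0.061]
orientation: [2.107, 2.331, -0.001]
contact_force: [-0.2, -0.3, -0.7]
width: 0.002
gripper_force: 0.0
```

>>> drive_tool(
  increments=[
    [[0,0,0,0,0,0.004,1],[0,0,0,0,0,0.008,1],[0,0,0,0,0,0.008,1]],
  ],
)

```text
time: 30.58
eef_pos: [0.4854, 0.2182, 0.06]
orientation: [2.106, 2.331, 0.001]
contact_force: [-3.1, 1.7, 10.0]
width: -0.002
gripper_force: 5.1
```

>>> drive_tool(
  increments=[
    [[0,0,0,0,0,0.005,1],[0,0,0,0,0,0.005,1]],
  ],
)

```text
time: 30.82
eef_pos: [0.4854, 0.2182, 0.0599]
orientation: [2.106, 2.33, 0.002]
contact_force: [-6.4, 1.0, 22.1]
width: 0.001
gripper_force: 11.1
```

>>> drive_tool(
  increments=[
    [[0,0,0,0,0,-0.05,1],[0,0,0,0,0,-0.2,1],[0,0,0,0,0,-0.4,1],[0,0,0,-0.3,0,-0.5,1],[0,0,0,-0.5,0,-0.5,1],[0,0,0,-0.5,0,-0.5,1],[0,0,0,-0.5,0,-0.5,1]],
  ],
)

```text
time: 31.7
eef_pos: [0.4979, 0.0935, 0.1828]
orientation: [-2.107, -2.329, 0.001]
contact_force: [0.5, 0.7, 0.7]
width: -0.0
gripper_force: 0.0
```

```bash
python3 - <<'E'
from h import *
f={}
O=J0+[0,0,.06]
for n in("top","side"):
    f[n]=imaging.grab_frame(n)
c=lambda im,u:cv2.resize(im[int(u[1])-40:int(u[1])+40,int(u[0])-40:int(u[0])+40],(400,400),interpolation=cv2.INTER_CUBIC)
cv2.imwrite("pics/fin.png",np.hstack([c(f[n],proj(n,[O])[0]) for n in f]))
E
```

```text
(no output)
```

View pics/fin.png

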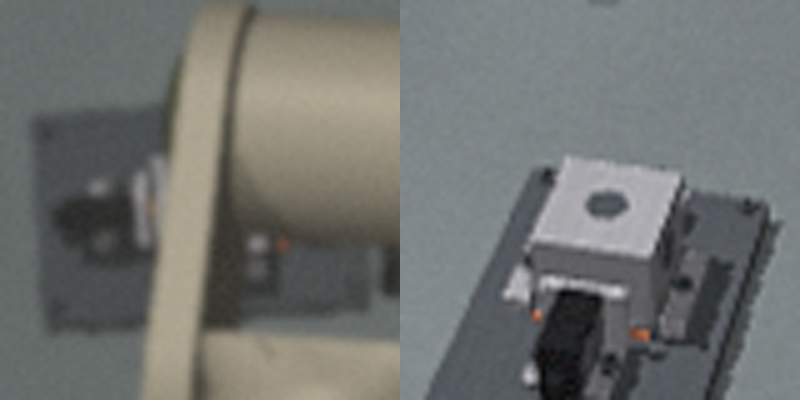

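The side view (crop ~605,205) shows the box level and seated between the guides against the pin, with the arm clear. I'm handing in.

```bash
python3 -c "
from bench import order
print(order.hand_in())"
```

```text
the job is handed in; nothing more can be done
None
```

I turned the steel box over, loaded it open side down in the jig, pressed it home at about 22 N (top at 60 mm, as specified) and handed the job in at about 32 s; hand-in returned no verdict.

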